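# Eject the sanding block and trap it on the runway

### The arm

A 6-joint arm with a two-finger parallel gripper is mounted at the origin on the work surface; the furniture and walls round the work are solid. World frame = base frame: x ahead of the robot, y to its left, z up, the work surface at z = 0. Lengths are in mm, angles in rad, forces in N, time in s.
With the tool pointing down it reaches from about 275 to 750 mm from the base axis. Payload 10.2 kg.
Tool frame: the origin (TCP) lies midway between the tips of the shut fingers; the grasp point (between the pads) lies 19 mm behind it; z points along the fingers, y is the line along which they close (so a half turn about z gives the same grasp; the last joint's range is limited). The gripper opens to 85 mm and grips with 20 to 120 N. Pads are 22 mm wide; open, the fingers measure 114 mm over their backs; the gripper's body (76 mm by 85 mm) begins 54 mm behind the grasp point. The pads swing forward as they close: fully open they stand 13 mm farther back than shut.
Start: joints at [-1.503, 0.313, 1.498, -0, 1.331, -0.223], TCP at [150.514, -502.968, 231.294] pointing down, gripper open.
Joint ranges: [-2.94, 2.94], [-0.97, 2.17], [0.19, 2.56], [-1.23, 4.37], [0.02, 3.11], [-2.88, 2.88]. Speed limits (rad/s): [2.39, 2.39, 3.01, 3.14, 3.14, 3.14].

### API

Orientations are given as a unit quaternion [w, x, y, z].
In Python, from rig import ctrl gives the robot as it stands.
- The arm moves only by the tool send_rows, never from a script. Its argument "targets" is a list of rows, each a list of 7 numbers: the closure, from -1 (fully open) to 1 (shut), so that 0 is half open, then the shift along the tool's x, y, z in m, then the turn, a rotation vector about the tool's x, y, z in rad. In form: [[claw, dx, dy, dz, ax, ay, az], ...]. A call has exactly 10 rows; each row shifts and turns the commanded pose from where the row before left it, along the tool's axes as they then stand; what a row does not reach is not made up. A row lasts 1/8 s, in which the tool goes at most 62.5 mm and 10.7 degrees, less where a joint would pass 70% of its speed; a pose out of reach is approached as far as the arm can. A call with a gripper value outside its range is refused whole. The fingers move at their own pace and stop on an object; "squeeze" is the grip in N (left out, the last holds). Time passes only in rows, so rows that do not move let the fingers close, or fill a call up. It gives the time, the measured TCP pose, the force, the opening and the grip force at its end, in the units of the state.
- ctrl.sense(): the state, without advancing time (a new reading comes with each control period).
- ctrl.capture(name): name is "scene" or "top"; returns a dict with "img" (480x640x3 uint8, red, green, blue), "camera_matrix" (3x3 intrinsics, pixels), "R" (3x3) and "t" (3): a world point X has camera coordinates R X + t. Camera axes: x right, y down, z forward; pixel columns grow to the right and rows downward; lengths in mm; the calibration is good to about 2 mm. A picture is of the moment at which its call begins. There is no depth.
- ctrl.finish_job(): hands the job in; it is judged then, once.
Trained networks look in a picture, given as the dict that the camera call returned (one of the last four; its "shot" number tells which), for a name from the list of things; names that differ only in an ending like _2 or _b are one class to them, and where a whole thing is asked for, a point or a joint stands for the part that bears it (a point fixed in the world has none). Each returns a list of dicts, best first, with "score" (0 to 1); they miss things now and then, are a little off and sometimes report something else, mostly with a low value. They report only what shows in the picture. A call takes as long as a camera call. They do not tell look-alikes from the thing itself.
- ctrl.boxes_of(query, picture): "extent" ([left, top, width, height] in pixels, round what is visible of it).
- ctrl.landmark_of(query, picture): "point" ([column, row] in pixels: a listed point, or the origin of a listed thing).
The state is a dict: "time_s": time; "joints": joint angles; "dq": joint speeds; "tau": joint torques, N m; "eef_pos": TCP position; "ee_rot": TCP orientation; "force": force on the tool from outside, world axes, zero at the start; "wrist_torque": the same for the moment, N m; "grip_width": opening from 0.0 (shut) to 1.0 (fully open); "grip_force": force on a finger pad.
Only numpy, scipy, OpenCV 4.12 (cv2) and the standard library are available. Lean on these libraries where they do the work, as an engineer would, in place of code of your own. Each camera call takes 0.05 s, during which the arm holds its last target. There are 200 camera calls.

### The job

With one fingertip press the red button of the sanding-block dock and keep it down; as the spring pushes the block out along the runway, stop the block's front with the other finger before it gets to the open end. Only touch and block, do not pick anything up, and leave the wax tin, the block plane and the pale offcut where they are. The program finishes while still holding: one finger on the pressed button, the other trapping the block, which lies still and flat on the runway.

Things in the scene. Friction and masses are not known exactly. Their poses are not given: they have to be found in the camera images.
- dock: Plywood dock fixed to the worktop, 270 x 129 x 16 mm (x -160 to 110, y -43 to 86), lane along its x. Origin at worktop height below the middle of the docked block's front face; x points where the block comes out, y to the button side, z up. Lane floor 16 mm up, 66 mm wide between rails (y 33 to 39 mm either side) 24 mm high. Grey stop and cheeks, 56 mm high, at x below -113.
- button_top (a point): Centre of the top of the red push button, 30 mm across, at x 60, y 62 mm of the dock, axes as the dock's. 36 mm above the worktop when up, 29 mm fully down; its black collar (44 mm across) and the rails are 24 mm high, so nothing but the block near it is higher than the pressed button. A finger pressing it reaches 23 mm below the block's top.
- stop_point (a point): Point in mid-lane beside the button (dock x 60, y 0), at the height of the pressed button top (29 mm), 62 mm from the button's centre across the lane; axes as the dock's. With one finger on the button, the other standing about here (centres 45 to 80 mm apart, along the dock's y) bars the lane; the block's front then comes some 45 mm before it meets the finger.
- lane_end (a point): Middle of the open end of the runway, on the lane floor, 110 mm ahead of the docked block's front. Frame axes as the dock's.
- ejector (a joint): Travel of the red button in m: 0 up, 0.007 fully down. It springs back if let go (about 2 N to start it, 5 N fully down). At about 0.004 it unlatches the pusher, once.
- pusher (a joint): Travel of the spring pusher in m along the dock's x: 0 latched, at most 0.165. Once unlatched, a damped spring of 3 to 4 N drives it and the block ahead of it at about 20 to 25 mm/s until something stops the block; it cannot be stopped by letting go of the button.
- sanding_block: Loose cork sanding block wrapped in abrasive paper, 63 mm wide (own x), 119 mm long (own y), 36 mm high, about 90 g. Origin at the centre of its underside; z up. It starts in the lane with its length along the lane, its front face above the dock's origin, its top 52 mm above the worktop.
- offcut: Pale wooden offcut, loose, 62 x 95 mm, 20 mm high, lying beside the dock on the button side. Origin at the centre of its underside. A bystander.
- wax_tin: Round dark green wax tin, loose, 86 mm across, 30 mm high. Origin at the centre of its underside. A bystander.
- block_plane: Steel block plane, loose, 50 x 158 mm, 49 mm high, 0.7 kg, lying alongside the dock on the button side, towards the rear. Origin at the centre of its underside. A bystander.
Not all that is in view belongs to the job. Leave any pink look-alike of the sanding_block alone.

How it is judged:
By the outcome, as a careful person would: the job done as asked, in the order asked, and still so for the second after the job is handed in, while the arm keeps its last pose, push and grip.
It also fails if it takes over 32 s, if anything falls off the work surface, if the arm or the gripper's body presses on something with over 40 N, if the wrist force passes 120 N, or if a joint passes its speed limit or range.

## Working session

There is one attempt and no reset: what is moved stays moved. The work goes in short steps, Python scripts to look and compute and a tool call to move; the robot and the scene stay as the last step left them, time stands still between calls to the robot, and variables do not carry over. Pictures are saved under pics/ and viewed, at most 10 in all, crops included, and the job is handed in when it is done.

Besides the shell and the picture viewer there is one more tool, called after "Call:" as name([rows], argument=value, ...), one row to a line, values as JSON. send_rows: Moves the arm, as the interface text tells. Its arguments: {"type":"object","properties":{"targets":{"type":"array"},"squeeze":{"type":"number"}},"required":["targets"]}

```bash
mkdir -p pics; ls
python3 - <<'E'
from rig import ctrl
import cv2,pickle
s=ctrl.sense();print(s)
for n in("top","scene"):
    p=ctrl.capture(n);cv2.imwrite(f"pics/{n}0.png",p["img"][:,:,::-1]);pickle.dump(p,open(n+".pkl","wb"))
    print(n,p["camera_matrix"],p["R"],p["t"])
    for q in("dock","button_top","stop_point","lane_end","sanding_block","offcut","wax_tin","block_plane"):
        print(q,[(r["point"],r["score"]) for r in ctrl.landmark_of(q,p)][:3])
E
```

```text
pics
{'time_s': 0.0, 'joints': array([-1.50338702e+00,  3.13506914e-01,  1.49847376e+00,  2.10567889e-05,
        1.33099662e+00, -2.23397709e-01]), 'dq': array([ 0.00120125,  0.00063636, -0.00012144, -0.00115497, -0.00090011,
       -0.00195856]), 'tau': array([ 1.00148976e-03, -4.12261462e+01, -2.59741545e+01, -7.98060523e-05,
        4.13976566e-03,  1.48082080e-05]), 'eef_pos': array([ 150.50702828, -502.68491537,  230.692152  ]), 'ee_rot': array([-6.89418551e-04,  9.89447648e-01,  1.44889173e-01,  6.41365239e-05]), 'force': array([-0.18625423,  0.66775631,  0.12189503]), 'wrist_torque': array([ 0.02131857, -0.01606041, -0.02298284]), 'grip_force': 0.0, 'grip_width': 0.9991286901408847}
top [[517.69804372   0.         317.18977852]
 [  0.         517.69804372 236.31442934]
 [  0.           0.           1.        ]] [[-1.25254816e-02 -9.99921452e-01  4.49456720e-04]
 [-9.73733038e-01  1.20952318e-02 -2.27371230e-01]
 [ 2.27347934e-01 -3.28558501e-03 -9.73808052e-01]] [-252.91960845  488.54781538 1349.70237194]
dock [([275.8, 220.8], 0.66), ([218.5, 251.3], 0.48)]
button_top [([257.3, 243.9], 0.54)]
stop_point [([254.8, 221.2], 0.89)]
lane_end [([235.6, 229.0], 0.86)]
sanding_block [([462.2, 289.1], 0.77), ([237.3, 228.5], 0.65), ([296.4, 213.4], 0.6)]
offcut [([265.9, 271.8], 0.57), ([234.4, 229.6], 0.44)]
wax_tin [([222.3, 252.8], 0.74), ([326.4, 247.7], 0.56)]
block_plane [([328.5, 248.9], 0.56)]
scene [[482.21332791   0.         326.87163896]
 [  0.         482.21332791 243.81541788]
 [  0.           0.           1.        ]] [[ 0.73783215 -0.67466513 -0.02075287]
 [-0.45685533 -0.47652423 -0.75113772]
 [ 0.49687718  0.56369462 -0.65981925]] [-510.9745444   130.78866213 1290.37523867]
dock [([321.8, 223.6], 0.9)]
button_top []
stop_point [([307.7, 214.0], 0.62)]
lane_end []
sanding_block [([339.7, 228.4], 0.8), ([410.4, 367.5], 0.62)]
offcut []
wax_tin []
block_plane [([330.0, 260.6], 0.82)]
```

Run:
```python
import cv2
a=cv2.imread("pics/top0.png")[160:320,180:390];b=cv2.imread("pics/scene0.png")[150:310,240:450]
o=cv2.vconcat([cv2.resize(x,(788,600)) for x in(a,b)])
cv2.imwrite("pics/a.png",o[:600]);cv2.imwrite("pics/b.png",o[600:])
```

```text
(no output)
```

View pics/top0.png

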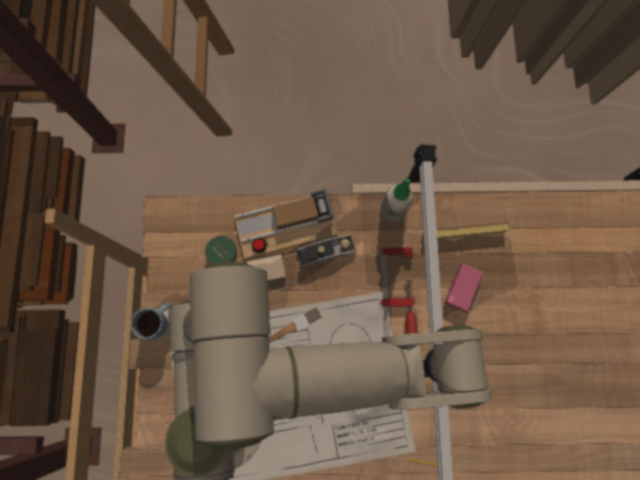

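View pics/a.png

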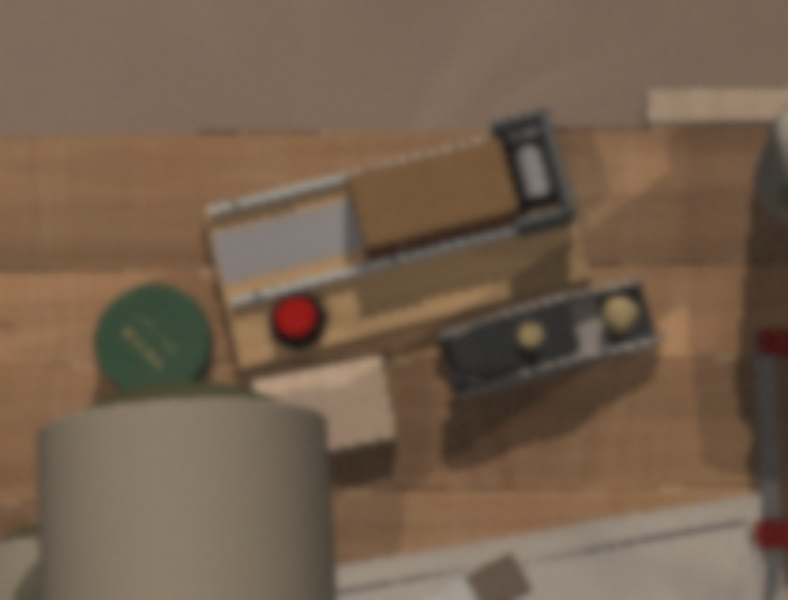

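View pics/b.png

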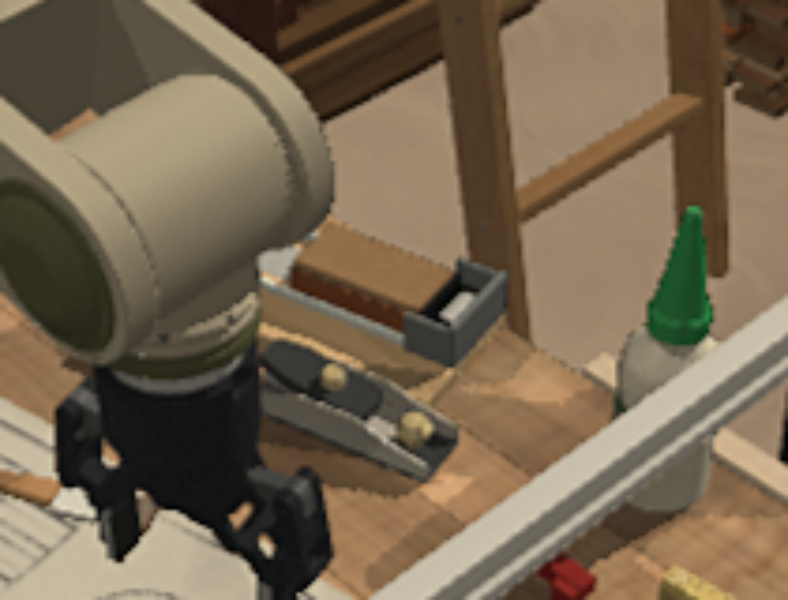

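The top view shows the dock with the brown block in its lane at about (297,213) and the red button at (259,244). The tin is at (222,252), the offcut at (267,270) and the plane at (327,249). There are two candidate blocks: brown (297,213), sitting in the dock lane as described, and pink (464,287), a look-alike lying loose. The enlarged crop confirms the brown one is meant. A grey beam crosses at column 430–445, and I need its height before I swing the arm past it.

```bash
cat > h.py <<'E'
import numpy as np,cv2,pickle
from scipy.optimize import least_squares
def proj(p,X):
    c=np.atleast_2d(X)@np.array(p["R"]).T+p["t"]; q=c@np.array(p["camera_matrix"]).T
    return q[:,:2]/q[:,2:]
def ray(p,uv,z):
    d=np.array(p["R"]).T@np.linalg.solve(p["camera_matrix"],[*uv,1]);o=-np.array(p["R"]).T@np.array(p["t"])
    return o+d*(z-o[2])/d[2]
def d2w(v,X):
    X=np.atleast_2d(np.array(X,float));c,s=np.cos(v[2]),np.sin(v[2])
    return np.c_[v[0]+c*X[:,0]-s*X[:,1],v[1]+s*X[:,0]+c*X[:,1],X[:,2]]
E
python3 - <<'E'
from h import *
p=pickle.load(open("top.pkl","rb"));im=p["img"].astype(int)
m=(im[...,0]>120)&(im[...,1]<60)&(im[...,2]<60)
ys,xs=np.nonzero(m[225:265,240:280]);b=(xs.mean()+240,ys.mean()+225);print("button",b,len(xs))
cr=lambda u,v:(180+u/3.752-.4,160+v/3.75-.4)
obs=np.array([b,cr(238,372),cr(208,208),cr(232,303),cr(548,108),cr(573,215)])
M=[(60,62,34),(110,86,16),(110,-39,24),(110,39,24),(-160,-43,56),(-160,43,56)]
w=np.array([3,1,1,1,1,1])[:,None]
r=least_squares(lambda v:((proj(p,d2w(v,M))-obs)*w).ravel(),[600,-80,1.7]);print(r.x,np.degrees(r.x[2]));print((proj(p,d2w(r.x,M))-obs).round(1))
np.save("v.npy",r.x);print(d2w(r.x,[(60,62,29),(60,0,29),(110,0,16),(0,0,0)]).round(1),ray(p,b,36))
s=cv2.imread("pics/scene0.png");q=pickle.load(open("scene.pkl","rb"))
for X in M+[(0,-31,52),(0,31,52),(-119,31,52)]:
    a=proj(q,d2w(r.x,[X]))[0];cv2.circle(s,tuple(int(i) for i in a.round()),2,(255,0,255),-1)
cv2.imwrite("pics/scene1.png",s)
E
```

```text
button (np.float64(258.1967213114754), np.float64(243.9016393442623)) 61
[ 544.95025675 -140.92589409    1.80202677] 103.24852847322128
[[ 0.1  0.1]
 [ 0.2 -0.9]
 [-1.6 -0.2]
 [-2.2  0.8]
 [ 0.9 -0.6]
 [ 2.  -0.1]]
[[ 470.8  -96.7   29. ]
 [ 531.2  -82.5   29. ]
 [ 519.7  -33.9   16. ]
 [ 545.  -140.9    0. ]] [470.71623842 -96.76865285  36.        ]
```

View pics/scene1.png

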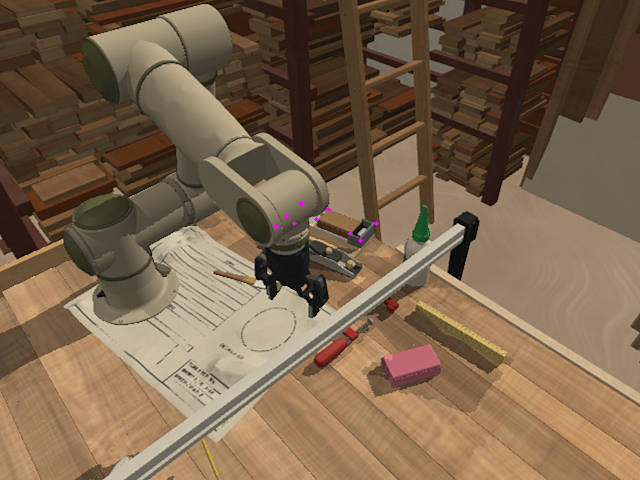

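The scene view puts the beam (320,330 up to 465,225) on the -y side of the gripper. My path leads away from it. Next I check the dock fit with an overlay and the network's points.

Run:
```python
from h import *
from scipy.spatial.transform import Rotation as Ro
p=pickle.load(open("top.pkl","rb"));v=np.load("v.npy")
print(proj(p,d2w(v,[(60,0,29),(110,0,16)])).round(1),"net 254.8,221.2 / 235.6,229")
print("block-top net check", proj(p,d2w(v,[(-59.5,0,16)])).round(1),"net 296.4,213.4")
im=cv2.resize(p["img"][160:320,180:390,::-1],(788,600))
L=[[(110,39,24),(-113,39,24)],[(110,-39,24),(-113,-39,24)],[(110,86,16),(110,-43,16)],[(110,86,16),(-160,86,16)],
[(0,31.5,52),(0,-31.5,52)],[(0,31.5,52),(-119,31.5,52)],[(0,-31.5,52),(-119,-31.5,52)],[(-160,43,56),(-160,-43,56)],[(60,47,36),(60,77,36)],[(45,62,36),(75,62,36)]]
for a,b in L:
    q=(proj(p,d2w(v,[a,b]))+.5-[180,160])*[788/210,3.75]
    cv2.line(im,*[tuple(int(i) for i in x) for x in q],(255,0,255),1)
cv2.imwrite("pics/ov.png",im)
T=d2w(v,[(60,31,130)])[0];E=np.array([150.5,-503,231.3])
R=Ro.from_quat([0,.98945,.14489,0]).as_matrix() if 0 else Ro.from_quat([.989448,.144889,0,0]).as_matrix()
print("target",T,"tool delta",R.T@(T-E),"tool y",R[:,1])
for n in((398,210),):print(ray(p,n,0))
```

```text
[[253.7 223.3]
 [236.8 228.6]] net 254.8,221.2 / 235.6,229
block-top net check [[295.6 214.6]] net 296.4,213.4
target [501.02479377 -89.62722254 130.        ] tool delta [ 454.33011829 -295.51451371  101.3       ] tool y [ 0.28672021 -0.95801436  0.        ]
[ 572.96235351 -491.40228325    0.        ]
```

View pics/ov.png

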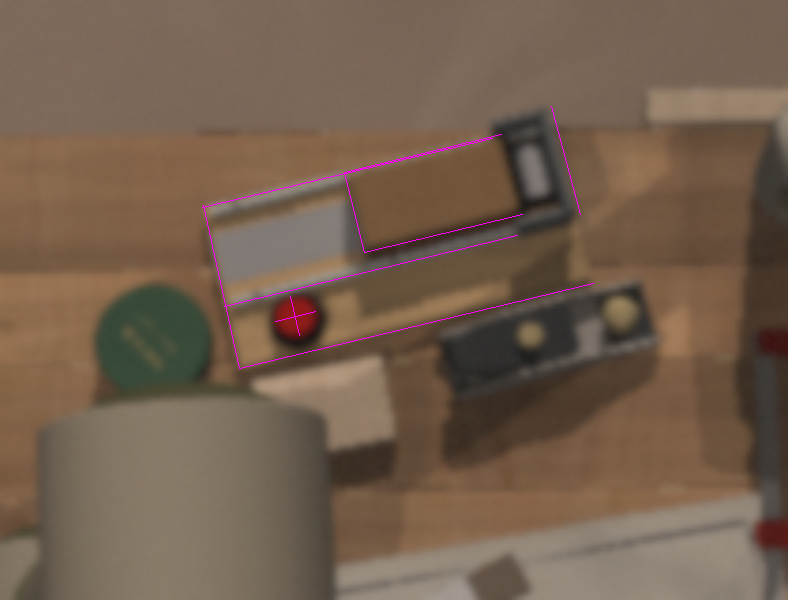

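The overlay fits: the rails, block, button cross and dock front all line up within about 1 px, or 2–3 mm. Translate first, then turn.

Call:
send_rows([
  [-0.12,0.0227,-0.0148,0.003,0,0,0],
  [-0.12,0.0227,-0.0148,0.003,0,0,0],
  [-0.12,0.0227,-0.0148,0.003,0,0,0],
  [-0.12,0.0227,-0.0148,0.003,0,0,0],
  [-0.12,0.0227,-0.0148,0.003,0,0,0],
  [-0.12,0.0227,-0.0148,0.003,0,0,0],
  [-0.12,0.0227,-0.0148,0.003,0,0,0],
  [-0.12,0.0227,-0.0148,0.003,0,0,0],
  [-0.12,0.0227,-0.0148,0.003,0,0,0],
  [-0.12,0.0227,-0.0148,0.003,0,0,0],
])

```text
time_s: 2.15
eef_pos: [326.1, -295.4, 201.3]
ee_rot: [0.0, 0.989, 0.145, 0.0]
force: [0.3, 1.2, 0.4]
grip_width: 0.558
grip_force: 0.0
```

Call:
send_rows([
  [-0.12,0.0227,-0.0148,0.003,0,0,0],
  [-0.12,0.0227,-0.0148,0.003,0,0,0],
  [-0.12,0.0227,-0.0148,0.003,0,0,0],
  [-0.12,0.0227,-0.0148,0.003,0,0,0],
  [-0.12,0.0227,-0.0148,0.003,0,0,0],
  [-0.12,0.0227,-0.0148,0.003,0,0,0],
  [-0.12,0.0227,-0.0148,0.003,0,0,0],
  [-0.12,0.0227,-0.0148,0.003,0,0,0],
  [-0.12,0.0227,-0.0148,0.003,0,0,0],
  [-0.12,0.0227,-0.0148,0.003,0,0,0],
])

```text
time_s: 3.4
eef_pos: [501.2, -88.5, 171.3]
ee_rot: [0.0, 0.989, 0.145, 0.0]
force: [-0.4, -0.4, 0.3]
grip_width: 0.559
grip_force: 0.0
```

Call:
send_rows([
  [-0.12,0,0,0,0,0,-0.151],
  [-0.12,0,0,0,0,0,-0.151],
  [-0.12,0,0,0,0,0,-0.151],
  [-0.12,0,0,0,0,0,-0.151],
  [-0.12,0,0,0,0,0,-0.151],
  [-0.12,0,0,0,0,0,-0.151],
  [-0.12,0,0,0,0,0,-0.151],
  [-0.12,0,0,0,0,0,-0.151],
  [-0.12,0,0,0,0,0,-0.151],
  [-0.12,0,0,0,0,0,-0.151],
])

```text
time_s: 4.65
eef_pos: [500.6, -89.2, 171.3]
ee_rot: [0.0, 0.619, 0.785, 0.0]
force: [-0.6, 0.1, 0.6]
grip_width: 0.559
grip_force: 0.0
```

Call:
send_rows([
  [-0.12,0,0,0.01,0,0,0],
  [-0.12,0,0,0.01,0,0,0],
  [-0.12,0,0,0.01,0,0,0],
  [-0.12,0,0,0.01,0,0,0],
  [-0.12,0,0,0.01,0,0,0],
  [-0.12,0,0,0.01,0,0,0],
  [-0.12,0,0,0.01,0,0,0],
  [-0.12,0,0,0.01,0,0,0],
  [-0.12,0,0,0.01,0,0,0],
  [-0.12,0,0,0.01,0,0,0],
])

```text
time_s: 5.9
eef_pos: [500.6, -89.2, 70.6]
ee_rot: [0.0, 0.621, 0.784, -0.0]
force: [0.6, -0.5, -0.3]
grip_width: 0.556
grip_force: 0.0
```

Run:
```python
from rig import ctrl
from h import *
s=ctrl.sense();v=np.load("v.npy");e=s["eef_pos"];c,sn=np.cos(v[2]),np.sin(v[2])
d=e[:2]-v[:2];print(e,s["force"],"dock xy",c*d[0]+sn*d[1],-sn*d[0]+c*d[1])
ims=[]
for n,(x,y) in(("scene",(240,150)),("top",(190,180))):
    p=ctrl.capture(n);im=p["img"][:,:,::-1].copy()
    for X in[(60,62,36),(60,0,16),(60,62,72),(60,0,72)]:
        cv2.circle(im,tuple(int(i) for i in proj(p,d2w(v,[X]))[0].round()),1,(255,0,255),-1)
    ims.append(cv2.resize(im[y:y+150,x:x+100],(400,600)))
cv2.imwrite("pics/c.png",cv2.hconcat(ims))
```

```text
[500.59274253 -89.22279212  70.63250634] [ 0.59653462 -0.46879531 -0.25832895] dock xy 60.49268207818363 31.327866756703997
```

View pics/c.png

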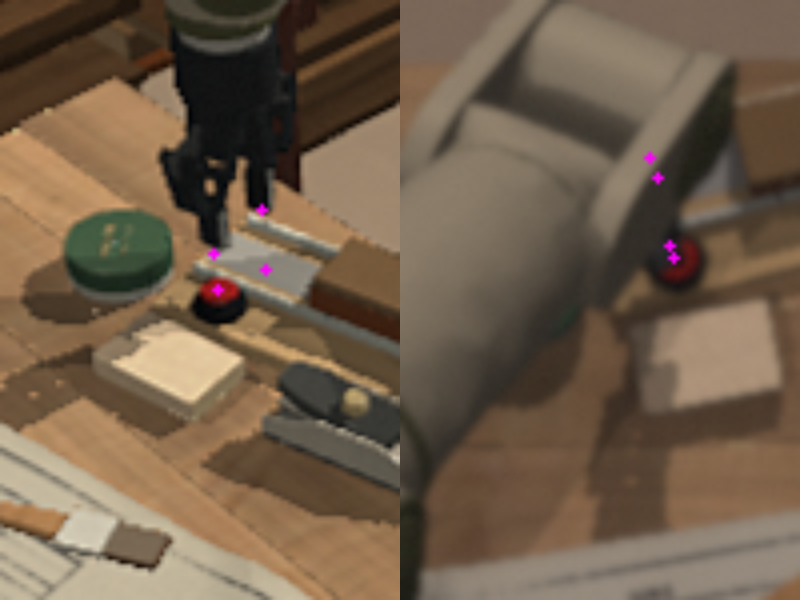

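The scene crop shows the fingertips directly above the button at (217,290) and above mid-lane at (265,270), clear of both rails. The tips sit about 5 mm behind the TCP. Now descending.

Call:
send_rows([
  [-0.12,0,0,0.006,0,0,0],
  [-0.12,0,0,0.006,0,0,0],
  [-0.12,0,0,0.006,0,0,0],
  [-0.12,0,0,0.006,0,0,0],
  [-0.12,0,0,0.004,0,0,0],
  [-0.12,0,0,0.003,0,0,0],
  [-0.12,0,0,0.002,0,0,0],
  [-0.12,0,0,0.001,0,0,0],
  [-0.12,0,0,0,0,0,0],
  [-0.12,0,0,0,0,0,0],
])

```text
time_s: 7.25
eef_pos: [500.6, -89.2, 37.4]
ee_rot: [0.0, 0.621, 0.784, 0.0]
force: [0.1, -0.2, -0.2]
grip_width: 0.56
grip_force: 0.0
```

Call:
send_rows([
  [-0.12,0,0,0.001,0,0,0],
  [-0.12,0,0,0.001,0,0,0],
  [-0.12,0,0,0.001,0,0,0],
  [-0.12,0,0,0.001,0,0,0],
  [-0.12,0,0,0.001,0,0,0],
  [-0.12,0,0,0.001,0,0,0],
  [-0.12,0,0,0.001,0,0,0],
  [-0.12,0,0,0.001,0,0,0],
  [-0.12,0,0,0,0,0,0],
  [-0.12,0,0,0,0,0,0],
])

```text
time_s: 8.5
eef_pos: [500.6, -89.2, 29.2]
ee_rot: [0.0, 0.621, 0.784, 0.0]
force: [-0.4, -0.7, 1.7]
grip_width: 0.558
grip_force: 0.8
```

Call:
send_rows([
  [-0.12,0,0,0.001,0,0,0],
  [-0.12,0,0,0.001,0,0,0],
  [-0.12,0,0,0.001,0,0,0],
  [-0.12,0,0,0.001,0,0,0],
  [-0.12,0,0,0.001,0,0,0],
  [-0.12,0,0,0.001,0,0,0],
  [-0.12,0,0,0,0,0,0],
  [-0.12,0,0,0,0,0,0],
  [-0.12,0,0,0,0,0,0],
  [-0.12,0,0,0,0,0,0],
])

```text
time_s: 9.75
eef_pos: [500.8, -89.3, 25.8]
ee_rot: [0.0, 0.621, 0.784, -0.0]
force: [-9.8, 3.3, 36.0]
grip_width: 0.56
grip_force: 17.5
```

Button bottomed out with more force than it needs. Easing off to about 10 N.

Call:
send_rows([
  [-0.12,0,0,-0.001,0,0,0],
  [-0.12,0,0,-0.0006,0,0,0],
  [-0.12,0,0,0,0,0,0],
  [-0.12,0,0,0,0,0,0],
  [-0.12,0,0,0,0,0,0],
  [-0.12,0,0,0,0,0,0],
  [-0.12,0,0,0,0,0,0],
  [-0.12,0,0,0,0,0,0],
  [-0.12,0,0,0,0,0,0],
  [-0.12,0,0,0,0,0,0],
])

```text
time_s: 11.0
eef_pos: [500.7, -89.3, 26.1]
ee_rot: [0.0, 0.621, 0.784, -0.0]
force: [-4.5, 2.6, 18.4]
grip_width: 0.56
grip_force: 9.4
```

Run:
```python
from rig import ctrl
from h import *
s=ctrl.sense();print(s["eef_pos"],s["force"],s["wrist_torque"],s["time_s"])
ims=[]
for n,(x,y) in(("scene",(265,160)),("top",(215,170))):
    p=ctrl.capture(n);im=p["img"][:,:,::-1].copy()
    ims.append(cv2.resize(im[y:y+120,x:x+80],(400,600)))
cv2.imwrite("pics/d.png",cv2.hconcat(ims))
```

```text
[500.69491258 -89.26598318  26.09772123] [-4.4951337   2.58378041 18.35969871] [ 0.22243531  1.3947107  -0.05327223] 11.0
```

View pics/d.png

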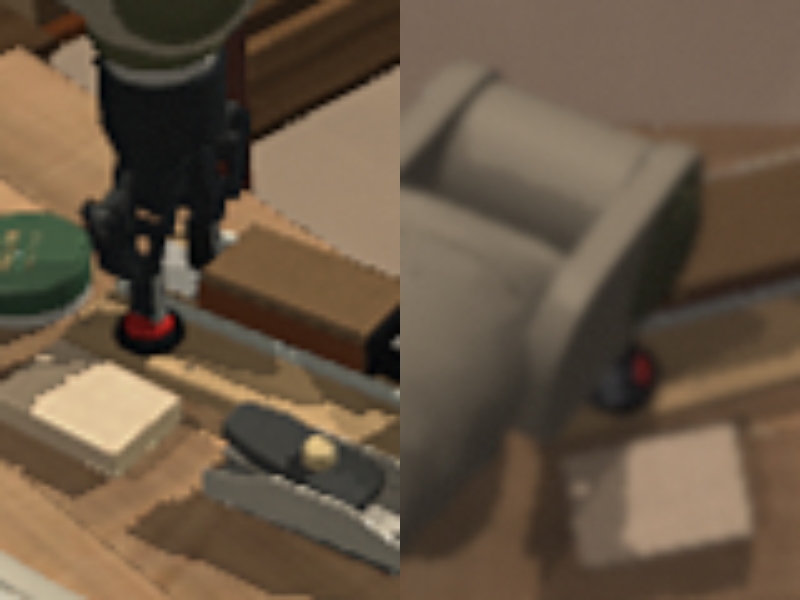

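The finger sits on the pressed button at (294,226). The block has come forward to the other finger, and the force along the lane is about 3.5 N, which matches the spring. I'll wait once more and check that nothing moves.

Call:
send_rows([
  [-0.12,0,0,0,0,0,0],
  [-0.12,0,0,0,0,0,0],
  [-0.12,0,0,0,0,0,0],
  [-0.12,0,0,0,0,0,0],
  [-0.12,0,0,0,0,0,0],
  [-0.12,0,0,0,0,0,0],
  [-0.12,0,0,0,0,0,0],
  [-0.12,0,0,0,0,0,0],
  [-0.12,0,0,0,0,0,0],
  [-0.12,0,0,0,0,0,0],
])

```text
time_s: 12.35
eef_pos: [500.7, -89.2, 26.1]
ee_rot: [0.0, 0.621, 0.784, -0.0]
force: [-4.9, 3.4, 20.4]
grip_width: 0.556
grip_force: 10.4
```

Run:
```python
from rig import ctrl
from h import *
v=np.load("v.npy");p=ctrl.capture("scene");im=p["img"][:,:,::-1].copy()
a=cv2.resize(im[160:280,265:425],(800,600))
old=cv2.imread("pics/d.png")[:,:400];print("diff",np.abs(a[:,:400].astype(int)-old).mean() if 0 else np.abs(cv2.resize(im[160:280,265:345],(400,600)).astype(int)-old).max())
for x in(49,):
  for X in[(x,31.5,52),(x,-31.5,52),(x-119,31.5,52),(x-119,-31.5,52)]:
    q=(proj(p,d2w(v,[X]))[0]-[265,160]+.5)*5;cv2.circle(a,tuple(int(i) for i in q),3,(255,0,255),-1)
cv2.imwrite("pics/e.png",a);print(ctrl.sense()["force"])
```

```text
diff 87
[-5.08483928  2.72526512 19.01627724]
```

View pics/e.png

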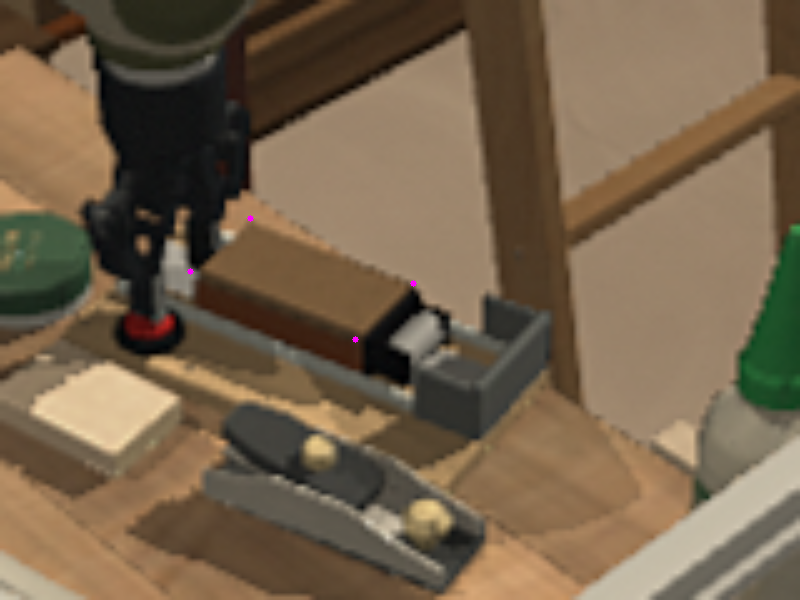

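The block front is within a pixel or two of the finger. The frame difference is ambiguous, so I'll compare two frames directly.

Run:
```python
from rig import ctrl
import numpy as np
np.save("f.npy",ctrl.capture("scene")["img"])
```

Call:
send_rows([
  [-0.12,0,0,0,0,0,0],
  [-0.12,0,0,0,0,0,0],
  [-0.12,0,0,0,0,0,0],
  [-0.12,0,0,0,0,0,0],
  [-0.12,0,0,0,0,0,0],
  [-0.12,0,0,0,0,0,0],
  [-0.12,0,0,0,0,0,0],
  [-0.12,0,0,0,0,0,0],
  [-0.12,0,0,0,0,0,0],
  [-0.12,0,0,0,0,0,0],
])

```text
time_s: 13.7
eef_pos: [500.7, -89.2, 26.1]
ee_rot: [0.0, 0.621, 0.784, -0.0]
force: [-5.8, 3.1, 19.5]
grip_width: 0.562
grip_force: 10.4
```

Run:
```python
from rig import ctrl
import numpy as np,cv2
a=np.load("f.npy").astype(int)[160:280,265:425];b=ctrl.capture("scene")["img"].astype(int)[160:280,265:425]
d=np.abs(a-b).max(2);print(d.max(),(d>25).sum(),np.argwhere(d>25)[:10].tolist())
o=cv2.imread("pics/d.png")[:,:400,::-1][2::5,2::5].astype(int);e=np.abs(o-b[:,:80]).max(2);print(e.max(),(e>25).sum(),np.argwhere(e>25)[:40].tolist())
```

```text
7 0 []
87 49 [[8, 17], [8, 18], [10, 18], [10, 19], [11, 18], [11, 19], [13, 18], [13, 19], [44, 49], [45, 49], [47, 46], [47, 47], [48, 37], [50, 43], [51, 42], [52, 41], [52, 42], [53, 40], [53, 41], [56, 39], [57, 38], [57, 39], [58, 39], [60, 79], [61, 78], [61, 79], [62, 77], [62, 78], [63, 76], [63, 77], [64, 75], [64, 76], [65, 74], [65, 75], [66, 73], [66, 74], [66, 79], [67, 72], [67, 73], [67, 78]]
```

The block was still arriving before. The last two frames are identical, so it is now stopped against the finger with the button held down.

```bash
python3 -c "
from rig import ctrl
print(ctrl.finish_job())"
```

```text
the job is handed in; nothing more can be done
None
```

I handed the job in at about 13.7 s with one finger holding the button down (about 19 N) and the other trapping the block, which lay still and flat in the lane; none of the bystanders was touched.

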